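Draw the filter plate from the gas filter unit and show it against the light panel

ROBOT

A 6-joint arm with a two-finger parallel gripper is mounted at the origin on the work surface. World frame = base frame: x ahead of the robot, y to its left, z up, the work surface at z = 0. Lengths are in m, angles in rad, forces in N, time in s.
With the tool pointing down it reaches from about 0.35 to 0.85 m from the base axis. Payload 8.1 kg.
Tool frame: the origin (TCP) lies on the centre line of the jaws, within the pads' length; the fingertips stand robot.finger_overhang ahead of it and the grasp point (between the pads) lies 5 mm behind it (robot.finger_overhang is the distance from the TCP to the fingertips, in m); z points along the fingers, y is the direction in which the jaws open and shut (so a half turn about z gives the same grasp; the last joint's range is limited). The gripper opens to 93 mm and grips with 3 to 60 N. Pads are 15 mm wide; open, the fingers measure 128 mm over their backs; the gripper's body (75 mm by 188 mm) begins 65 mm behind the grasp point.
Start: joints at [1.238, 0.13, 1.488, -0, 1.523, -0.085], TCP at [0.147, 0.582, 0.233] pointing down, gripper open.
Joint ranges: [-2.96, 2.96], [-0.89, 2.26], [0.02, 2.5], [-1.34, 4.48], [0, 2.73], [-2.66, 2.66]. Speed limits (rad/s): [2.39, 2.39, 2.79, 3.14, 3.14, 3.14].

INTERFACE

Orientations are given as a rotation vector (axis times angle).
In Python, from plant import robot gives the robot as it stands. The module is installed in compiled form; this text tells all that it offers.
- The arm moves only by the tool carry_out, never from a script. Its argument "commands" is a list that holds one entry, the list of rows, each a list of 4 numbers: the shift along the tool's x, y, z in cm, then the turn about the tool's z in degrees. In form: [[[tx, ty, tz, roll], ...]]. A call has 1 to 20 rows; each row shifts and turns the commanded pose from where the row before left it, along the tool's axes as they then stand; what a row does not reach is not made up. A row lasts 1/12 s, in which the tool goes at most 41.7 mm and 7.16 degrees, less where a joint would pass 70% of its speed; a pose out of reach is approached as far as the arm can. A call is refused whole if a number of a shift passes 4.17 or a number of a turn 7.16, either way. A call with a gripper value outside its range is refused whole. "claw" is the finger opening in cm, from 0 to 9.3, set as the call begins (left out, the last holds). The fingers move at their own pace and stop on an object; "grip_force" is the grip in N (left out, the last holds). Time passes only in rows, so rows that do not move let the fingers close. It gives the time, the measured TCP pose, the force and the opening at its end, in the units of the state.
- robot.read_state(): the state, without advancing time (a new reading comes with each control period).
- robot.read_camera(name): name is "side" or "top" or "wrist"; returns the picture (400x640x3 uint8, red, green, blue); there is no depth.
- robot.camera_params(name): a dict with "mtx" (3x3 intrinsics, pixels), "dist_coeffs" ([k1, k2, p1, p2, k3] as OpenCV has them; the pictures are not rectified), "R" (3x3) and "t" (3): a world point X has camera coordinates R X + t. Camera axes: x right, y down, z forward; pixel columns grow to the right and rows downward; lengths in m; the calibration is good to about 2 mm. A picture is of the moment at which its call begins: read the wrist's pose just before it. camera_params takes no time and is no camera call; for the wrist camera it gives the pose at the moment of the call.
- robot.close_job(): hands the job in, once; it reports no verdict.
The state is a dict: "t": time; "q": joint angles; "dq": joint speeds; "joint_torque": joint torques, N m; "tool_pos": TCP position; "orientation": TCP orientation; "force": force on the tool from outside, world axes, zero at the start; "wrist_torque": the same for the moment, N m; "opening": finger opening in m.
Only numpy, scipy, OpenCV 4.12 (cv2) and the standard library are available. Lean on these libraries where they do the work, as an engineer would, in place of code of your own. Each camera call takes 0.05 s, during which the arm holds its last target.

TASK

Check the filter of the bench-top gas filter unit: swing its cover flap up and back past upright so that it stays open, then draw the perforated filter plate (the one with the flat bar grip) straight up out of the well, leaving the solid blanking plate in its slot. Present the filter plate upright in front of the lit screen of the light panel, centred on it, facing it squarely and about 6 cm away without touching it. Finish still holding it there, keep still, and leave the glassware and bottles alone.

Things in the scene. Friction and masses are not known exactly. Their poses are not given: they have to be found in the camera images.
- unit: Fixed white box, an open well under a flap: 110 (own x) by 210 (y) by 120 mm high; origin at centre of underside; walls 8 mm, floor 10 mm thick. Two upright slots for plates at own y = -36 and +36 mm, x = 0, between guide ribs up to 70 mm height, about 2 mm play; which plate is in which varies. Front is own -x. Pipe stubs stick out 22 mm at both y ends. Unit and light panel may change sides of the bench.
- flap (a joint): Hinge of the unit's grey cover flap (rad): 0 closed, grows as the flap's front edge (unit -x) swings up and over to the back, 1.57 upright, stop at 2.2. It starts between shut and 0.1. The hinge is stiff: the flap stays where it is left; about 2 to 3 N at the tongue moves it.
- flap_hinge (a point): Point on the flap's hinge axis, middle of the unit's rear (+x) rim, at unit (55, 0, 124) mm; the axis runs along unit y.
- flap_tongue (a point): Grip point in the flap's pull tongue: flat tongue in the middle of the flap's front edge, 34 mm wide (unit y), 10 mm thick, sticking out 36 mm, free below and at both sides. The point lies 134 mm from the hinge axis, 12 mm from the tongue's end. The flap is 110 by 210 mm, 8 mm thick. The point's axes turn with the flap.
- filter: Loose filter plate, about 0.14 kg: aluminium frame with wire mesh, 90 mm wide (own x), 8 thick (own y), 75 high, on top a flat bar grip 40 wide (x), 10 thick (y), 30 high; 105 mm overall. Origin at the middle of its lower edge, own z up. Starts upright in one slot, axes parallel to the unit's, standing on the well's floor, its top 5 mm below the unit's rim.
- filter_grip (a point): Point in the filter plate's bar grip, 95 mm above its lower edge (10 mm below the grip's top); pinch it across the thickness (own y).
- filter_mid (a point): Centre of the filter plate's mesh, 37.5 mm above its lower edge.
- blank: The blanking plate, loose, about 0.16 kg: solid aluminium, 90 by 8 by 75 mm like the filter plate, but with a round post 12 mm in diameter and 30 mm high on top. Origin at the middle of its lower edge. Stands in the other slot and stays there.
- panel: Fixed upright light panel, 150 mm wide (own y), 20 mm thick (own x from -20 to 0 mm), top at 155 mm, on a foot 90 mm deep that reaches from own x = -75 to +15 mm. Origin on the table under the middle of the screen face; the screen faces own +x, roughly away from the robot.
- screen (a point): Centre of the lit screen (116 mm square) on its face, 95 mm above the table; own x points straight out of the screen, own y along its width, z up.
- flask: Bystander: stoppered glass flask, 72 mm wide, 165 mm high, origin under its centre.
- washbottle: Bystander: white wash bottle with a bent spout, 66 mm wide, 185 mm high, origin under its centre.
- beaker: Bystander: glass beaker, 66 mm wide, 75 mm high, origin under its centre.
- jar: Bystander: amber glass jar, 60 mm wide, 75 mm high, origin under its centre.
Things that resemble listed ones, but are neither listed nor needed, are in the scene too. What is shaped like the panel but brown or purple is not meant.

How it is judged:
On the way, in this order (a step that is already met when the one before it is completed fails the run):
1. the flap is swung back past about upright (1.5 rad) (value of joint flap above 1.5 rad), for 0.1 s.
2. the filter plate is drawn up out of the well in the fingers, the flap open (value of joint flap above 1.5 rad and contact force between filter and the fingers above 1 N and height (world z) of filter above 0.115 m), for 0.1 s.
At the end, for the whole second after the job is handed in: Flap past 1.5 rad; filter plate held still in the fingers, upright and square to the screen within 0.2 rad, mesh centre 30-90 mm before the screen, within 25 mm of its centre in y and z, not touching the panel; blanking plate in its slot; bystanders within 30 mm of their starts, upright (value of joint flap above 1.5 rad and contact force between filter and the fingers above 1 N and x of filter_mid in the frame of screen between 0.03 and 0.09 m and y of filter_mid in the frame of screen between -0.025 and 0.025 m and z of filter_mid in the frame of screen between -0.025 and 0.025 m and angle between the y axis of filter and the x axis of screen, either way round below 0.2 rad and angle between each of filter, flask, washbottle, beaker, jar's own z axis and vertical below 0.2 rad and contact force between filter and panel below 0.2 N and linear speed of filter below 0.03 m/s and angular speed of filter below 0.3 rad/s and distance between blank and unit below 0.06 m and z of blank in the frame of unit below 0.02 m and distance of each of flask, washbottle, beaker, jar from where it was at the start of the episode below 0.03 m); the arm keeps its last pose, push and grip.
It fails at once if the filter plate knocks the light panel (contact force between filter and panel above 2 N).
It fails at once if the blanking plate is pulled out of its slot (z of blank in the frame of unit above 0.04 m).
It fails at once if a bystander (flask, wash bottle, beaker, jar) is pushed away or tipped (distance of any of flask, washbottle, beaker, jar from where it was at the start of the episode above 0.03 m or angle between any of flask, washbottle, beaker, jar's own z axis and vertical above 0.3 rad).
It also fails if it takes over 59 s, if anything falls off the work surface, if the arm or the gripper's body presses on something with over 40 N, if the wrist force passes 120 N, or if a joint passes its speed limit or range.

## Working session

There is one attempt and no reset: what is moved stays moved. The work goes in short steps, Python scripts to look and compute and a tool call to move; the robot and the scene stay as the last step left them, time stands still between calls to the robot, and variables do not carry over. Pictures are saved under pics/ and viewed, and the job is handed in when it is done.

Besides the shell and the picture viewer there is one more tool, called by a JSON object that holds its "name" and its "arguments". carry_out: Moves the arm, as the interface text tells. Its arguments: {"type":"object","properties":{"commands":{"type":"array","items":{"type":"array","items":{"type":"array","items":{"type":"number"}}}},"claw":{"type":"number"},"grip_force":{"type":"number"}},"required":["commands"]}

```bash
mkdir -p pics; python3 - <<'E'
from plant import robot
import cv2,numpy as np
s=robot.read_state();print({k:np.round(v,3).tolist() for k,v in s.items()},robot.finger_overhang)
for n in ("side","top","wrist"):
    p=robot.camera_params(n);cv2.imwrite(f"pics/{n}0.png",robot.read_camera(n)[:,:,::-1])
    print(n,{k:np.round(v,3).tolist() for k,v in p.items()})
E
```

```text
{'t': 0.0, 'q': [1.238, 0.131, 1.489, 0.0, 1.523, -0.085], 'dq': [0.002, -0.001, 0.0, -0.0, -0.0, -0.001], 'joint_torque': [-0.0, -55.985, -49.176, 0.077, 0.036, -0.0], 'tool_pos': [0.147, 0.581, 0.232], 'orientation': [-0.388, -3.117, 0.003], 'force': [-0.063, 0.239, -0.31], 'wrist_torque': [0.026, -0.025, 0.006], 'opening': 0.093} 0.014
side {'mtx': [[512.048, 0.0, 313.118], [0.0, 512.048, 192.339], [0.0, 0.0, 1.0]], 'dist_coeffs': [0.046, 0.0, 0.0, 0.0, 0.0], 'R': [[0.731, -0.682, -0.009], [-0.527, -0.557, -0.642], [0.433, 0.474, -0.767]], 't': [-0.42, 0.364, 1.118]}
top {'mtx': [[400.259, 0.0, 313.605], [0.0, 400.259, 188.759], [0.0, 0.0, 1.0]], 'dist_coeffs': [-0.077, 0.0, 0.0, 0.0, 0.0], 'R': [[-0.109, -0.994, 0.002], [-0.974, 0.107, -0.199], [0.198, -0.024, -0.98]], 't': [0.049, 0.575, 1.288]}
wrist {'mtx': [[290.691, 0.0, 319.673], [0.0, 290.691, 202.412], [0.0, 0.0, 1.0]], 'dist_coeffs': [-0.054, 0.0, 0.0, 0.0, 0.0], 'R': [[0.245, 0.97, -0.001], [0.937, -0.236, 0.257], [0.249, -0.064, -0.966]], 't': [-0.599, -0.031, 0.39]}
```

View pics/side0.png

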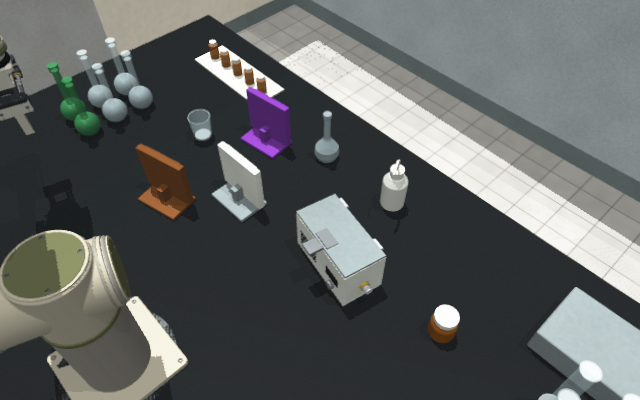

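View pics/top0.png

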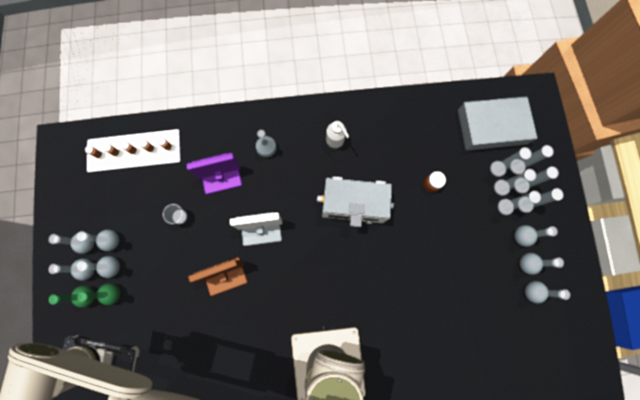

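View pics/wrist0.png

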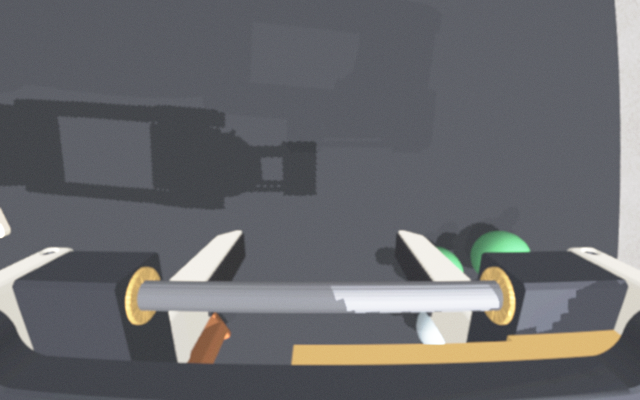

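Candidates for the panel: white (side 240,180; top 257,228), brown (165,180 / 218,275), purple (268,122 / 217,172). The white one is meant, as brown and purple are excluded. I'll check enlarged crops.

```bash
python3 - <<'E'
import cv2
a=cv2.imread("pics/side0.png");b=cv2.imread("pics/top0.png")
cv2.imwrite("pics/c1.png",cv2.resize(a[180:320,260:420],None,fx=5,fy=4.2*5/4.2*0.85,interpolation=cv2.INTER_CUBIC)) if 0 else cv2.imwrite("pics/c1.png",cv2.resize(a[180:320,270:430],None,fx=4,fy=4,interpolation=cv2.INTER_CUBIC))
cv2.imwrite("pics/c2.png",cv2.resize(b[150:250,220:400],None,fx=4,fy=4,interpolation=cv2.INTER_CUBIC))
cv2.imwrite("pics/c3.png",cv2.resize(a[130:230,190:290],None,fx=5,fy=5,interpolation=cv2.INTER_CUBIC))
E
```

```text
(no output)
```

View pics/c1.png

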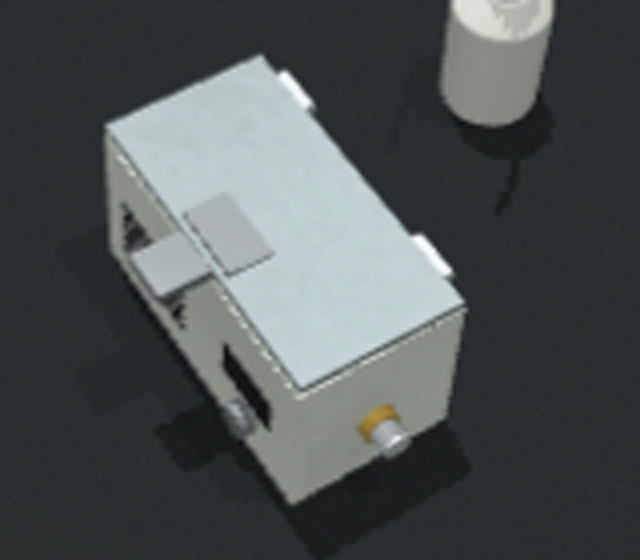

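View pics/c2.png

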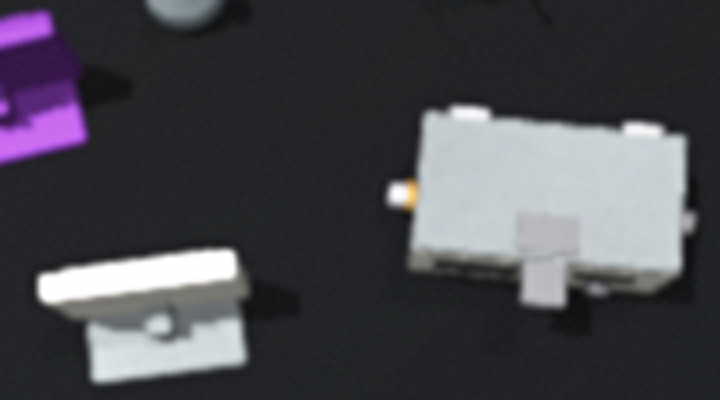

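View pics/c3.png

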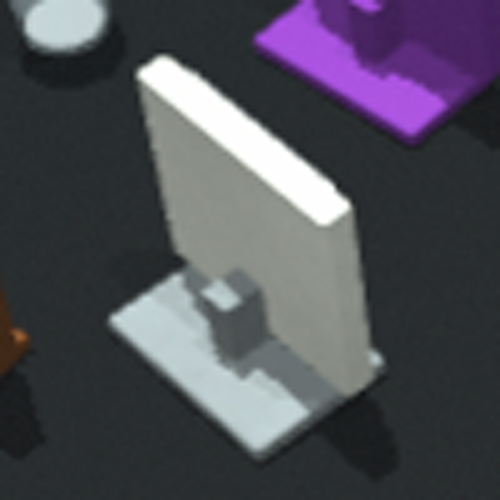

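```bash
cat > h.py <<'E'
from plant import robot
import cv2,numpy as np
from scipy.optimize import least_squares
P={n:robot.camera_params(n) for n in("side","top")}
def proj(n,X,p=None):
    p=p or P[n]; return cv2.projectPoints(np.asarray(X,float).reshape(-1,3),cv2.Rodrigues(np.array(p["R"]))[0],np.array(p["t"],float),np.array(p["mtx"]),np.array(p["dist_coeffs"],float))[0].reshape(-1,2)
def rz(a): return np.array([[np.cos(a),-np.sin(a),0],[np.sin(a),np.cos(a),0],[0,0,1]])
def flap(x,y,z,q): # local offset from hinge, closed; q opens
    return np.array([55,0,124.])+np.array([x*np.cos(q)+z*np.sin(q),y,-x*np.sin(q)+z*np.cos(q)])
E
cat > fit.py <<'E'
from h import *
S=lambda u,v:(270+u/4,180+v/4); T=lambda u,v:(220+u/4,150+v/4); C=lambda u,v:(190+u/5,130+v/5)
F=lambda x,y,z:(lambda q:flap(x,y,z,q)); B=lambda *a:(lambda q:np.array(a,float))
U=[("side",S(107,127),F(-110,105,4)),("side",S(262,57),F(0,105,4)),("side",S(465,307),F(0,-105,4)),("side",S(300,390),F(-110,-105,4)),
("side",S(290,503),B(-55,-105,0)),("side",S(112,248),B(-55,105,0)),("side",S(447,418),B(55,-105,0)),
("side",S(160,300),F(-146,-17,-5)),("top",T(425,110),F(0,105,4)),("top",T(687,135),F(0,-105,4)),("top",T(683,270),F(-110,-105,4)),("top",T(412,248),F(-110,105,4)),
("top",T(523,303),F(-146,17,0)),("top",T(565,307),F(-146,-17,0))]
def res(p,out=0):
    r=[]
    for n,uv,f in U: r.append(proj(n,rz(p[2])@f(p[3])/1000+[p[0],p[1],0])[0]-uv)
    return np.ravel(r)
s=least_squares(res,[.55,0,0,.05],loss="soft_l1");print("unit",s.x.round(4));print(res(s.x).reshape(-1,2).round(1).tolist())
Q=[("side",C(140,73),(-20,75,155)),("side",C(163,57),(0,75,155)),("side",C(350,205),(0,-75,155)),("side",C(322,225),(-20,-75,155)),
("side",C(110,322),(-75,'w',6)),("side",C(262,455),(-75,'-w',6)),("side",C(383,360),(15,'-w',6)),
("top",T(40,272),(0,75,155)),("top",T(235,250),(0,-75,155)),("top",T(240,278),(-20,-75,155)),("top",T(48,303),(-20,75,155)),("top",T(95,382),(-75,'w',6)),("top",T(247,362),(-75,'-w',6))]
def res2(p):
    r=[]
    for n,uv,X in Q:
        y={'w':p[3]*1000,'-w':-p[3]*1000}.get(X[1],X[1])
        r.append(proj(n,rz(p[2])@(np.array([X[0],y,X[2]])/1000)+[p[0],p[1],0])[0]-uv)
    return np.ravel(r)
s=least_squares(res2,[.5,.25,0,.06],loss="soft_l1");print("panel",s.x.round(4));print(res2(s.x).reshape(-1,2).round(1).tolist())
# bystanders from base pixels, top cam & side on plane z
def ray(n,uv,z):
    p=P[n];d=cv2.undistortPoints(np.array([[uv]],float),np.array(p["mtx"]),np.array(p["dist_coeffs"],float)).ravel()
    R=np.array(p["R"]);c=-R.T@np.array(p["t"]);v=R.T@np.r_[d,1];return c+v*(z-c[2])/v[2]
for nm,uv,z in [("flask",(327,152),.036),("wash",(393,199),.04),("jar",(445,316),.075),("beaker",(200,128),.037),("purple top r",(291,110),.155),("purple foot",(272,153),.005),("brown top r",(189,167),.155)]: print(nm,ray("side",uv,z).round(3))
E
python3 fit.py
```

```text
unit [ 0.5191 -0.1504 -0.2104  0.0186]
[[-0.6, -0.7], [-0.2, -1.2], [0.2, -1.5], [-0.1, -0.2], [0.2, 0.4], [-0.2, 0.2], [-0.6, 0.0], [-0.6, 2.0], [1.0, -0.2], [0.7, 0.1], [-0.3, 0.2], [1.0, -0.9], [0.0, -0.4], [0.3, -0.3]]
panel [0.4935 0.1779 0.02   0.0641]
[[-1.3, -0.5], [0.3, -1.1], [0.5, -0.3], [-0.2, -0.0], [-0.6, 0.4], [-1.4, 0.5], [0.3, 0.8], [0.7, 0.5], [0.2, -0.2], [-0.3, -0.8], [-0.8, -0.9], [0.9, -0.2], [0.2, 0.0]]
flask [0.741 0.119 0.036]
wash [ 0.744 -0.127  0.04 ]
jar [ 0.557 -0.432  0.075]
beaker [0.534 0.452 0.037]
purple top r [0.699 0.22  0.155]
purple foot [0.642 0.25  0.005]
brown top r [0.374 0.234 0.155]
```

```bash
cat >> h.py <<'E'
from scipy.spatial.transform import Rotation as Ro
UN=(.5191,-.1504,-.2104); PA=(.4935,.1779,.02)
def uw(x,y,z): return rz(UN[2])@np.array([x,y,z])/1000+[UN[0],UN[1],0]
def go(tgt,head=None):
    s=robot.read_state();R=Ro.from_rotvec(s["orientation"]).as_matrix()
    h=np.degrees(np.arctan2(R[1,1],R[0,1]))
    print("t %.2f tcp"%s["t"],np.round(s["tool_pos"],4),"head %.2f"%h,"tilt",R[:,2].round(3),"F",np.round(s["force"],1),"open %.4f"%s["opening"],"q",np.round(s["q"],2))
    print("tool shift cm",(R.T@(np.array(tgt)-s["tool_pos"])*100).round(2), "roll", None if head is None else round(h-head,2))
E
python3 -c "
from h import *
print(uw(-79,0,126.5));go(uw(-79,0,240),77.95)"
```

```text
[ 0.44184215 -0.13390076  0.1265    ]
t 0.15 tcp [0.147  0.5813 0.2318] head 75.80 tilt [-0.    -0.001 -1.   ] F [-0.2  0.1  0.6] open 0.0929 q [ 1.24  0.13  1.49 -0.    1.52 -0.09]
tool shift cm [-46.12 -62.1   -0.73] roll -2.15
```

{"name": "carry_out", "arguments": {"commands": [[[-3.5,-1.5,0,0],[-3.5,-1.5,0,0],[-3.5,-1.5,0,0],[-3.5,-1.5,0,0],[-3.5,-1.5,0,0],[-3.5,-1.5,0,0],[-3.5,-1.5,0,0],[-3.5,-1.5,0,0],[-1.5,-3.5,0,0],[-1.5,-3.5,0,0],[-1.5,-3.5,0,0],[-1.5,-3.5,0,0],[-1.5,-3.5,0,0],[-1.5,-3.5,0,0],[-1.5,-3.5,0,0],[-1.5,-3.5,0,0],[-1.5,-3.5,0,0],[-1.5,-3.5,0,0],[-1.5,-3.5,0,0],[-1.5,-3.5,0,0]]], "claw": 7, "grip_force": 25}}

```text
t: 1.82
tool_pos: [0.4604, -0.0565, 0.2326]
orientation: [0.388, 3.117, 0.0]
force: [0.7, 0.1, -0.5]
opening: 0.07
```

```bash
python3 -c "
from h import *
go(uw(-79,0,240),77.95)"
```

```text
t 1.82 tcp [ 0.4604 -0.0565  0.2326] head 75.80 tilt [ 0. -0. -1.] F [ 0.7  0.1 -0.5] open 0.0700 q [-0.23 -0.25  1.85  0.    1.54 -1.56]
tool shift cm [-0.1  -7.95 -0.74] roll -2.15
```

{"name": "carry_out", "arguments": {"commands": [[[0,-3,0,-2.15],[0,-3,0,0],[0,-1.5,0,0],[0,-0.4,0,0],[0,0,0,0]]]}}

```text
t: 2.23
tool_pos: [0.4427, -0.1324, 0.2324]
orientation: [-0.333, -3.123, -0.0]
force: [0.6, -0.2, 0.3]
opening: 0.0699
```

```bash
python3 -c "
from h import *
go(uw(-79,0,121.5),77.95)
p=robot.camera_params('wrist');im=robot.read_camera('wrist')[:,:,::-1].copy()
cv2.imwrite('pics/w1.png',im)
q=.0186
X=[uw(*flap(a,b,c,q)) for a,b,c in [(-146,17,5),(-146,-17,5),(-110,17,5),(-110,-17,5),(-110,105,4),(-110,-105,4)]]
print(proj('wrist',X,p).round(0).tolist())
cv2.imwrite('pics/top1.png',cv2.resize(robot.read_camera('top')[150:250,220:400,::-1],None,fx=4,fy=4))"
```

```text
t 2.23 tcp [ 0.4427 -0.1324  0.2324] head 77.82 tilt [-0.  0. -1.] F [ 0.6 -0.2  0.3] open 0.0699 q [-0.4  -0.25  1.85  0.    1.54 -1.76]
tool shift cm [ 0.05 -0.17 11.09] roll -0.13
[[337.0, 193.0], [299.0, 193.0], [336.0, 230.0], [299.0, 230.0], [430.0, 229.0], [206.0, 230.0]]
```

View pics/w1.png

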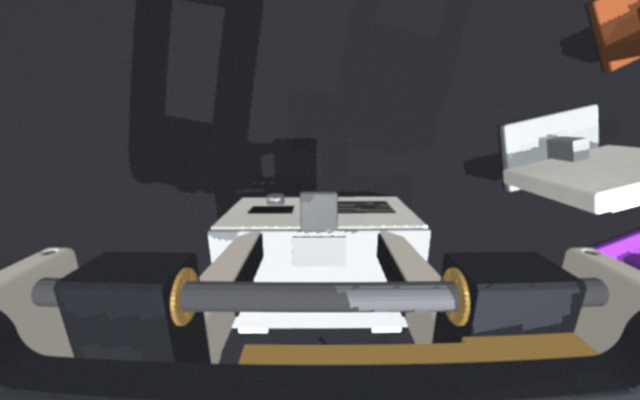

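The wrist view shows the tongue at (301–337, 192–232), which matches the fit to about 2 px. Descending with the fingers on either side of it.

{"name": "carry_out", "arguments": {"commands": [[[0,-0.1,3,0],[0,0,3,0],[0,0,2.5,0],[0,0,1.5,0],[0,0,1,0],[0,0,0,0],[0,0,0,0]]]}}

```text
t: 2.92
tool_pos: [0.4431, -0.1319, 0.1229]
orientation: [-0.328, -3.124, -0.0]
force: [0.8, 0.1, 0.3]
opening: 0.0697
```

{"name": "carry_out", "arguments": {"commands": [[[0,0,0,0],[0,0,0,0],[0,0,0,0],[0,0,0,0],[0,0,0,0],[0,0,0,0],[0,0,0,0],[0,0,0,0]]], "claw": 2.5}}

```text
t: 3.58
tool_pos: [0.4428, -0.1335, 0.1229]
orientation: [0.33, 3.124, -0.002]
force: [-2.2, -5.2, 0.9]
opening: 0.0335
```

```bash
python3 -c "
from h import *
go(uw(-79,0,121.5),77.95)
cv2.imwrite('pics/w2.png',robot.read_camera('wrist')[:,:,::-1])"
```

```text
t 3.58 tcp [ 0.4428 -0.1335  0.1229] head 77.94 tilt [ 0.    -0.001 -1.   ] F [-2.2 -5.2  0.9] open 0.0335 q [-0.4  -0.17  1.99 -0.    1.32 -1.76]
tool shift cm [ 0.09 -0.06  0.14] roll -0.01
```

View pics/w2.png

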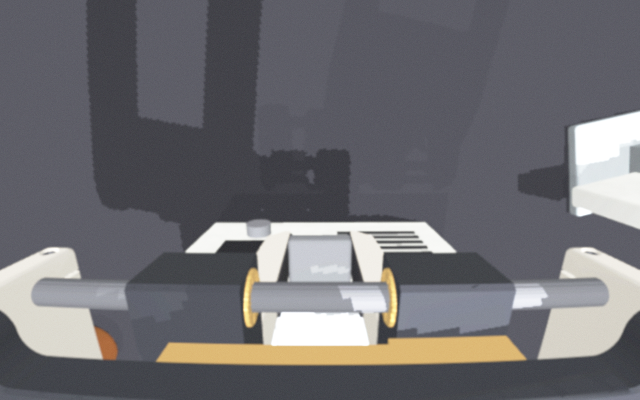

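```bash
python3 -c "
import numpy as np
q=.02+.1*np.arange(21)
x=13.4*np.cos(q);z=13.4*np.sin(q)
print(np.c_[q[1:],np.diff(x),-np.diff(z)].round(2).tolist())"
```

```text
[[0.12, -0.09, -1.34], [0.22, -0.23, -1.32], [0.32, -0.36, -1.29], [0.42, -0.48, -1.25], [0.52, -0.61, -1.19], [0.62, -0.72, -1.13], [0.72, -0.83, -1.05], [0.82, -0.93, -0.96], [0.92, -1.02, -0.86], [1.02, -1.1, -0.76], [1.12, -1.17, -0.64], [1.22, -1.23, -0.52], [1.32, -1.28, -0.4], [1.42, -1.31, -0.27], [1.52, -1.33, -0.13], [1.62, -1.34, -0.0], [1.72, -1.33, 0.13], [1.82, -1.31, 0.27], [1.92, -1.28, 0.39], [2.02, -1.23, 0.52]]
```

{"name": "carry_out", "arguments": {"commands": [[[-0.09,0,-1.34,0],[-0.23,0,-1.32,0],[-0.36,0,-1.29,0],[-0.48,0,-1.25,0],[-0.61,0,-1.19,0],[-0.72,0,-1.13,0],[-0.83,0,-1.05,0],[0,0,0,0]]]}}

```text
t: 4.3
tool_pos: [0.4764, -0.1405, 0.2099]
orientation: [0.33, 3.123, -0.002]
force: [-3.3, -4.0, 1.9]
opening: 0.0337
```

```bash
python3 -c "
from h import *
g=flap(-134,0,0,.72);go(uw(g[0],0,g[2]-5),77.95)
cv2.imwrite('pics/s2.png',cv2.resize(robot.read_camera('side')[100:320,200:480,::-1],None,fx=2.5,fy=2.5))"
```

```text
t 4.30 tcp [ 0.4764 -0.1405  0.2099] head 77.93 tilt [ 0.001 -0.001 -1.   ] F [-3.3 -4.   1.9] open 0.0337 q [-0.39 -0.14  1.8  -0.    1.48 -1.75]
tool shift cm [ 0.2  -0.08  0.25] roll -0.02
```

View pics/s2.png

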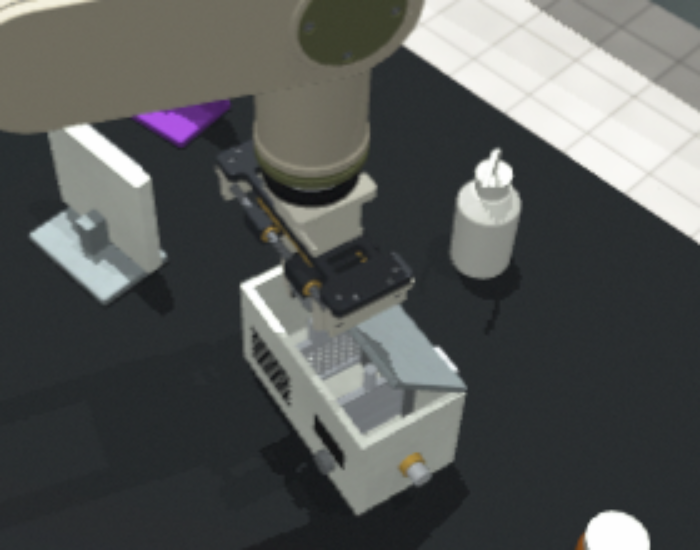

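The flap is following. The mesh plate is in the left (+y) slot and the solid plate with the post is on the right. Continuing the arc.

{"name": "carry_out", "arguments": {"commands": [[[-0.93,0,-0.96,0],[-1.02,0,-0.86,0],[-1.1,0,-0.76,0],[-1.17,0,-0.64,0],[-1.23,0,-0.52,0],[-1.28,0,-0.4,0],[-1.31,0,-0.27,0],[-1.33,0,-0.13,0],[-1.34,0,0,0],[-1.33,0,0.13,0],[-1.31,0,0.27,0],[-1.28,0,0.39,0],[0,0,0,0],[0,0,0,0]]]}}

```text
t: 5.52
tool_pos: [0.6192, -0.1704, 0.246]
orientation: [0.33, 3.123, -0.0]
force: [2.0, -3.4, 3.2]
opening: 0.0334
```

```bash
python3 -c "
from h import *
g=flap(-134,0,0,1.92);go(uw(g[0],0,g[2]-5),77.95)
cv2.imwrite('pics/s3.png',cv2.resize(robot.read_camera('side')[100:320,200:480,::-1],None,fx=2.5,fy=2.5))"
```

```text
t 5.52 tcp [ 0.6192 -0.1704  0.246 ] head 77.94 tilt [ 0.001 -0.    -1.   ] F [ 2.  -3.4  3.2] open 0.0334 q [-0.35  0.24  1.34  0.    1.56 -1.71]
tool shift cm [ 0.12 -0.13  0.11] roll -0.01
```

View pics/s3.png

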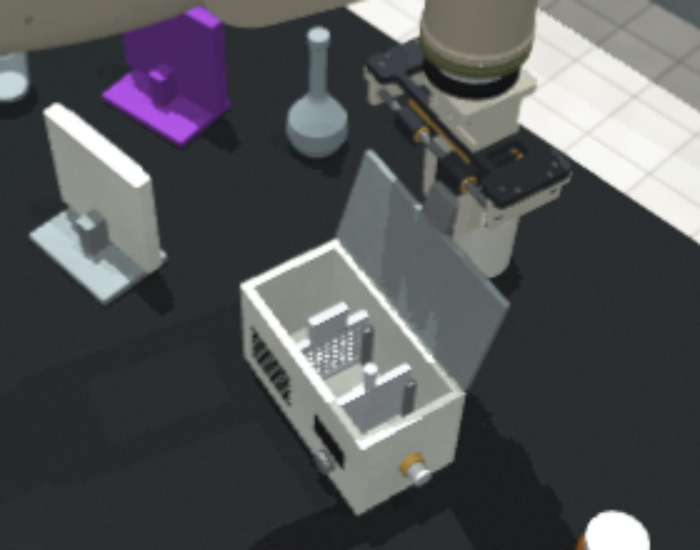

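Flap is about 1.9 rad. The mesh plate with the bar grip is at crop (328,322), and the round-post plate is at (371,378). Release and rise.

{"name": "carry_out", "arguments": {"commands": [[[0,0,0,0],[0,0,0,0],[0,0,0,0],[0,0,0,0],[0,0,-1,0],[0,0,-2,0],[0,0,-3,0],[0,0,-2,0],[0,0,0,0]]], "claw": 7}}

```text
t: 6.32
tool_pos: [0.62, -0.1705, 0.333]
orientation: [0.329, 3.116, -0.003]
force: [0.6, -1.5, 0.9]
opening: 0.0701
```

```bash
python3 -c "
from h import *
im=robot.read_camera('side')[:,:,::-1].copy()
for X in [uw(0,36,115),uw(20,36,115),uw(-20,36,115),uw(0,-36,115)]: cv2.circle(im,tuple(proj('side',X)[0].round().astype(int).tolist()),1,(0,0,255),-1)
cv2.imwrite('pics/s4.png',cv2.resize(im[180:320,260:420],None,fx=5,fy=4,interpolation=cv2.INTER_NEAREST))
cv2.imwrite('pics/s5.png',cv2.resize(im[100:320,200:480],None,fx=2.5,fy=2.5))
go(uw(0,36,300),77.95)"
```

```text
t 6.37 tcp [ 0.6196 -0.1704  0.3302] head 77.96 tilt [ 0.006 -0.002 -1.   ] F [-0.1 -0.9 -0. ] open 0.0703 q [-0.35  0.22  1.21  0.    1.7  -1.71]
tool shift cm [10.26  3.46  2.95] roll 0.01
```

View pics/s4.png

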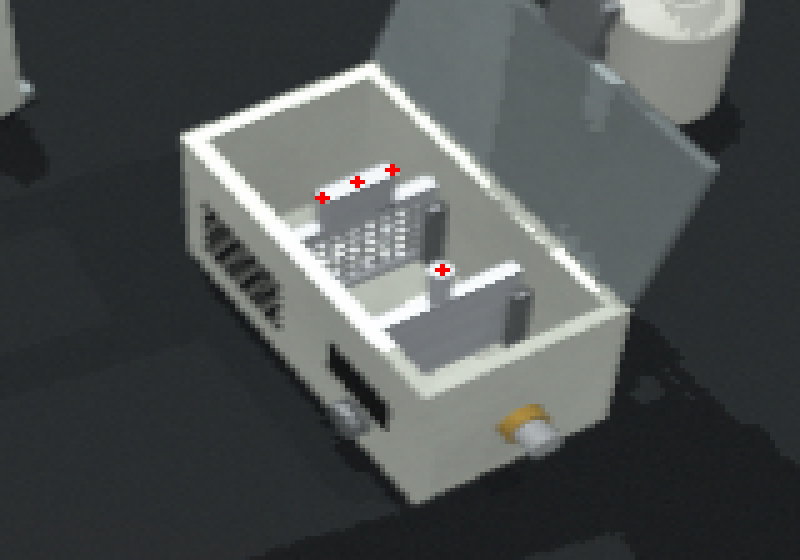

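View pics/s5.png

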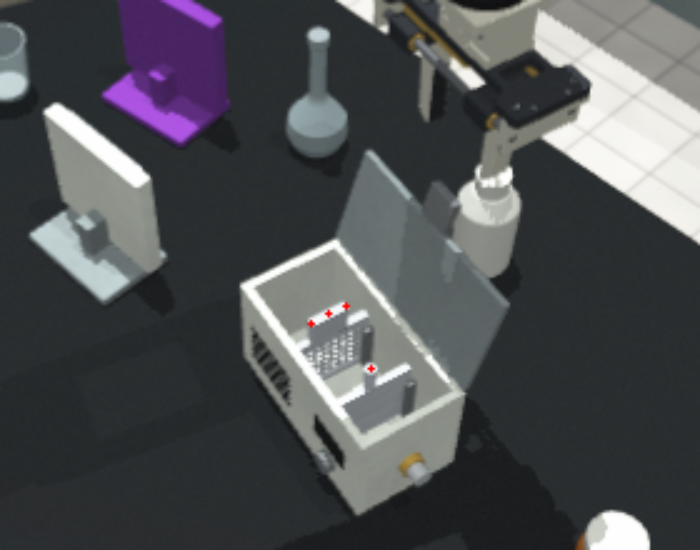

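{"name": "carry_out", "arguments": {"commands": [[[3,1,0,0],[3,1,0,0],[2.5,1,0,0],[1.3,0.4,0,0],[0.4,0,0,0],[0,0,2,0],[0,0,3,0],[0,0,3,0],[0,0,2,0],[0,0,0,0],[0,0,0,0]]], "claw": 4.5}}

```text
t: 7.28
tool_pos: [0.5249, -0.1155, 0.2243]
orientation: [-0.33, -3.121, -0.001]
force: [-0.2, -0.5, 1.6]
opening: 0.0448
```

```bash
python3 -c "
from h import *
go(uw(0,36,103),77.95)
p=robot.camera_params('wrist');im=robot.read_camera('wrist')[:,:,::-1].copy()
cv2.imwrite('pics/w3.png',im)
print(proj('wrist',[uw(0,36,115),uw(20,36,115),uw(-20,36,115),uw(0,-36,115)],p).round(0).tolist())"
```

```text
t 7.28 tcp [ 0.5249 -0.1155  0.2243] head 77.94 tilt [-0.004  0.001 -1.   ] F [-0.2 -0.5  1.6] open 0.0448 q [-0.31 -0.03  1.67 -0.    1.51 -1.67]
tool shift cm [-0.2   0.07 12.13] roll -0.01
[[320.0, 206.0], [320.0, 226.0], [320.0, 184.0], [243.0, 205.0]]
```

View pics/w3.png

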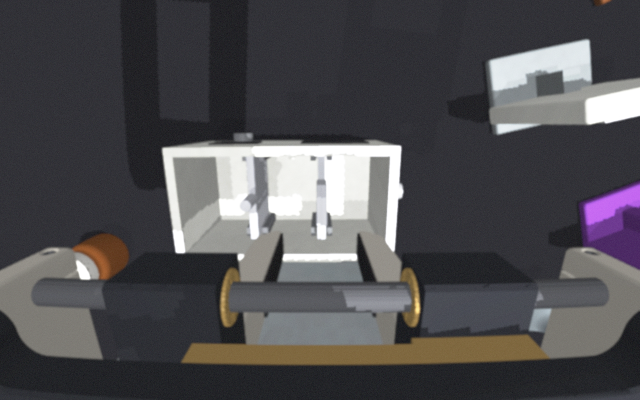

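The wrist view shows the bar grip edge-on at (321, 180–212) and the blank's post at (248,203), both on the prediction. Descending to the grip.

{"name": "carry_out", "arguments": {"commands": [[[-0.2,0.05,2,0],[0,0,3,0],[0,0,3,0],[0,0,2,0],[0,0,1.5,0],[0,0,0.6,0],[0,0,0,0],[0,0,0,0]]]}}

```text
t: 8.0
tool_pos: [0.529, -0.116, 0.1067]
orientation: [0.33, 3.122, -0.001]
force: [0.8, -0.2, 0.1]
opening: 0.0448
```

{"name": "carry_out", "arguments": {"commands": [[[0,0,0,0],[0,0,0,0],[0,0,0,0],[0,0,0,0],[0,0,0,0],[0,0,0,0],[0,0,0,0],[0,0,0,0]]], "claw": 0.5, "grip_force": 35}}

```text
t: 8.67
tool_pos: [0.5279, -0.1155, 0.105]
orientation: [0.33, 3.124, -0.0]
force: [0.1, -0.1, 2.2]
opening: 0.0098
```

```bash
python3 -c "
from h import *
go(uw(0,36,103),77.95)"
```

```text
t 8.67 tcp [ 0.5279 -0.1155  0.105 ] head 77.95 tilt [ 0. -0. -1.] F [ 0.1 -0.1  2.2] open 0.0098 q [-0.31  0.07  1.79 -0.    1.28 -1.67]
tool shift cm [0.13 0.   0.2 ] roll 0.0
```

The pads are on the 10 mm bar. Lifting straight up.

{"name": "carry_out", "arguments": {"commands": [[[0,0,-0.5,0],[0,0,-1,0],[0,0,-1.5,0],[0,0,-1.5,0],[0,0,-1.5,0],[0,0,-1.5,0],[0,0,-1.5,0],[0,0,-1.5,0],[0,0,-1.5,0],[0,0,-1.5,0],[0,0,-1.5,0],[0,0,-1.5,0],[0,0,-0.5,0],[0,0,0,0],[0,0,0,0],[0,0,0,0]]]}}

```text
t: 10.0
tool_pos: [0.5273, -0.1153, 0.2737]
orientation: [-0.33, -3.123, -0.001]
force: [-0.7, -0.5, -0.9]
opening: 0.0094
```

```bash
python3 -c "
from h import *
c=rz(PA[2])@np.array([.06,0,0])+[PA[0],PA[1],.275];print(c)
go(c,1.15)
cv2.imwrite('pics/s6.png',cv2.resize(robot.read_camera('side')[80:320,180:480,::-1],None,fx=2.5,fy=2.5))"
```

```text
[0.553488   0.17909992 0.275     ]
t 10.00 tcp [ 0.5273 -0.1153  0.2737] head 77.95 tilt [-0.002  0.001 -1.   ] F [-0.7 -0.5 -0.9] open 0.0094 q [-0.31 -0.05  1.59  0.    1.59 -1.67]
tool shift cm [ 3.59 29.34 -0.12] roll 76.8
```

View pics/s6.png

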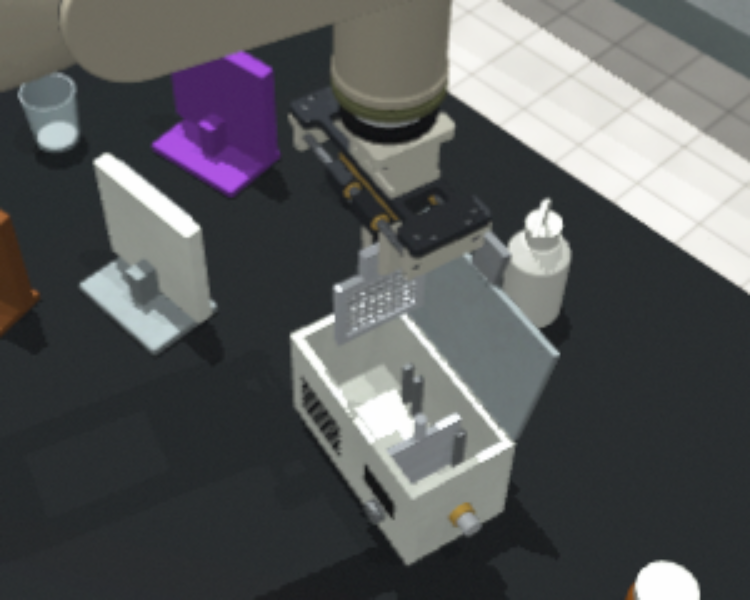

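The plate is out and hanging upright; the flap is open and the blank is in its slot. Carrying it over.

{"name": "carry_out", "arguments": {"commands": [[[0.3,1,-0.3,0],[0.3,2,-0.3,0],[0.3,2.5,0,0],[0.3,2.5,0,0],[0.3,2.5,0,0],[0.3,2.5,0,0],[0.3,2.5,0,0],[0.3,2.5,0,0],[0.3,2.5,0,0],[0.3,2.5,0,0],[0.3,2.5,0,0],[0.3,2.5,0,0],[0,1.3,0,0],[0,0.5,0,0],[0,0,0,0]]]}}

```text
t: 11.3
tool_pos: [0.5545, 0.1843, 0.2803]
orientation: [-0.327, -3.124, 0.001]
force: [-0.8, -0.4, -0.6]
opening: 0.0098
```

{"name": "carry_out", "arguments": {"commands": [[[0,0,0,3],[0,0,0,5.5],[0,0,0,6],[0,0,0,6],[0,0,0,6],[0,0,0,6],[0,0,0,6],[0,0,0,6],[0,0,0,6],[0,0,0,6],[0,0,0,6],[0,0,0,6],[0,0,0,5],[0,0,0,3.3],[0,0,0,0],[0,0,0,0]]]}}

```text
t: 12.63
tool_pos: [0.5549, 0.1822, 0.2808]
orientation: [2.198, 2.244, -0.001]
force: [-0.2, -0.1, -1.3]
opening: 0.0094
```

```bash
python3 -c "
from h import *
c=rz(PA[2])@np.array([.06,0,0])+[PA[0],PA[1],.1525];print(c)
go(c,1.15)
cv2.imwrite('pics/s7.png',cv2.resize(robot.read_camera('side')[40:280,120:420,::-1],None,fx=2.5,fy=2.5))"
```

```text
[0.553488   0.17909992 0.1525    ]
t 12.63 tcp [0.5549 0.1822 0.2808] head 1.19 tilt [-0. -0. -1.] F [-0.2 -0.1 -1.3] open 0.0094 q [ 0.23  0.07  1.46 -0.    1.61  0.21]
tool shift cm [-0.3  -0.14 12.83] roll 0.04
```

View pics/s7.png

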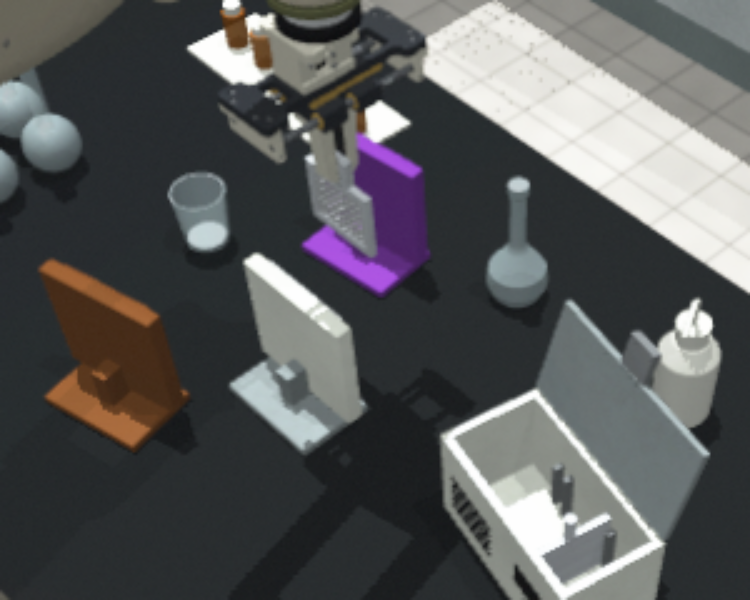

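{"name": "carry_out", "arguments": {"commands": [[[-0.3,-0.1,1,0],[0,0,1.5,0],[0,0,1.5,0],[0,0,1.5,0],[0,0,1.5,0],[0,0,1.5,0],[0,0,1.5,0],[0,0,1.3,0],[0,0,1,0],[0,0,0.5,0],[0,0,0,0],[0,0,0,0],[0,0,0,0]]]}}

```text
t: 13.77
tool_pos: [0.5545, 0.1806, 0.1539]
orientation: [2.198, 2.243, 0.002]
force: [0.6, 0.0, -0.7]
opening: 0.0096
```

```bash
python3 -c "
from h import *
c=rz(PA[2])@np.array([.06,0,0])+[PA[0],PA[1],.1525]
go(c,1.15)
im=robot.read_camera('side')[:,:,::-1].copy()
b=np.array([c[0],c[1],.0575]);e=rz(PA[2])
for d in [(0,45,0),(0,-45,0),(0,45,75),(0,-45,75)]: cv2.circle(im,tuple(proj('side',b+e@np.array(d)/1000)[0].round().astype(int).tolist()),1,(0,0,255),-1)
cv2.imwrite('pics/s8.png',cv2.resize(im[80:280,180:380],None,fx=3,fy=3,interpolation=cv2.INTER_CUBIC))
cv2.imwrite('pics/t8.png',cv2.resize(robot.read_camera('top')[120:260,150:410,::-1],None,fx=3,fy=3))
cv2.imwrite('pics/w8.png',robot.read_camera('wrist')[:,:,::-1])
go(c)"
```

```text
t 13.77 tcp [0.5545 0.1806 0.1539] head 1.16 tilt [ 0.002  0.    -1.   ] F [ 0.6  0.  -0.7] open 0.0096 q [0.23 0.13 1.63 0.   1.38 0.21]
tool shift cm [-0.15 -0.11  0.14] roll 0.01
t 13.92 tcp [0.5545 0.1806 0.1539] head 1.16 tilt [ 0.002  0.    -1.   ] F [ 0.3  0.9 -1.5] open 0.0096 q [0.23 0.13 1.63 0.   1.38 0.21]
tool shift cm [-0.15 -0.1   0.14] roll None
```

View pics/s8.png

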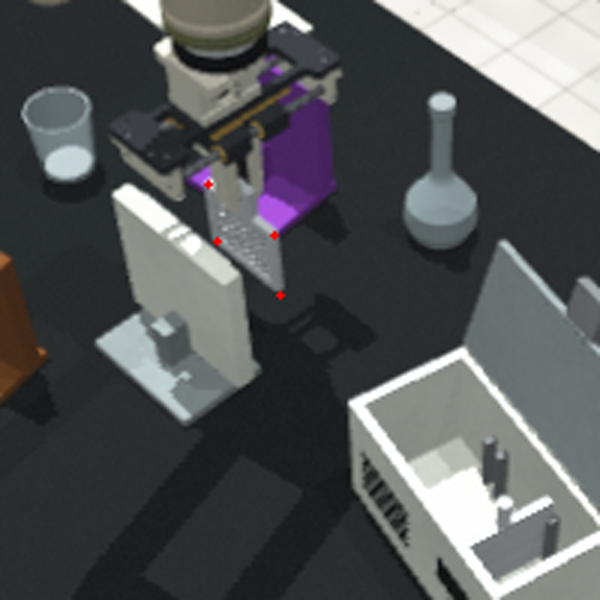

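View pics/t8.png

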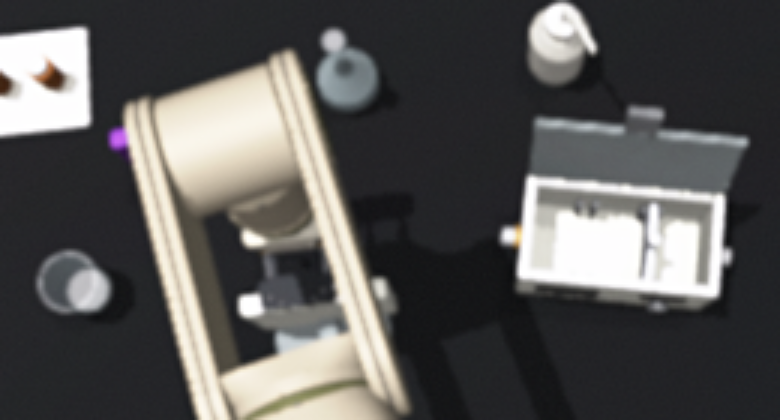

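View pics/w8.png

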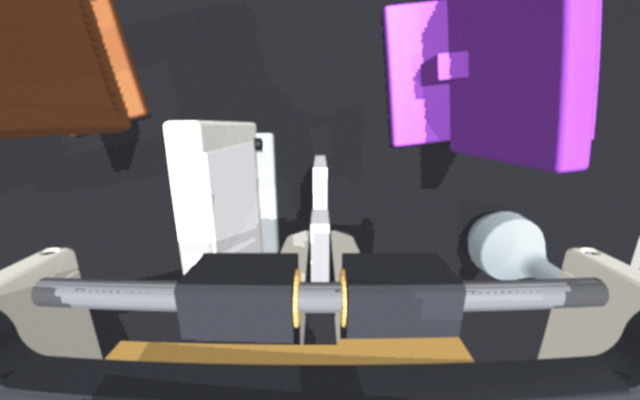

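The plate's lower corner at (281,293) in the side crop agrees with the prediction. The wrist view shows it parallel to the screen and clear of it. The flap is open, the blank is seated and the bystanders haven't moved. A short settle, then hand in.

{"name": "carry_out", "arguments": {"commands": [[[0,0,0.1,0],[0,0,0,0],[0,0,0,0],[0,0,0,0],[0,0,0,0],[0,0,0,0]]]}}

```text
t: 14.42
tool_pos: [0.5539, 0.1804, 0.1518]
orientation: [2.199, 2.244, -0.0]
force: [-0.1, 0.5, -1.4]
opening: 0.0097
```

```bash
python3 -c "
from h import *
go([.5535,.179,.1525],1.15);print(np.round(robot.read_state()['dq'],3));print(robot.close_job())"
```

```text
t 14.42 tcp [0.5539 0.1804 0.1518] head 1.15 tilt [-0. -0. -1.] F [-0.1  0.5 -1.4] open 0.0097 q [ 0.23  0.13  1.63 -0.    1.37  0.21]
tool shift cm [-0.14 -0.04 -0.07] roll 0.0
[ 0.    -0.001 -0.002 -0.001 -0.002 -0.   ]
the job is handed in; nothing more can be done
None
```

The job is handed in at 14.4 s, with the arm holding the filter plate still in front of the light panel's screen. No verdict was reported.

**What I did:** I gripped the flap's tongue by its sides and swung the flap back to about 1.9 rad. I then drew the mesh plate with the bar grip straight up out of the left slot, carried it to the white panel and lowered it in front of the screen.

**Last checks:** By the arm's pose, the plate is about 60 mm from the screen. It is within about 2 mm of the screen's centre in y and z, upright and square to it. The fingers still read 9.7 mm on the 10 mm bar, and the joints are at rest. The pictures showed the flap open and the blanking plate in its slot. The flask, wash bottle and beaker looked undisturbed. The jar was outside the last pictures, but the arm never went near it. The screen side of the panel was only partly visible, in the wrist view. No check failed or disagreed.

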